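# Turn a painted panel over against the turning stop

### The arm

A 7-joint arm with a two-finger parallel gripper is mounted at the origin on a cart in front of the work surface, level with it; the furniture and walls round the work are solid. World frame = base frame: x ahead of the robot, y to its left, z up, the work surface at z = 0. Lengths are in m, angles in rad, forces in N, time in s.
With the tool pointing down it reaches from about 0.425 to 0.925 m from the base axis. Payload 6.8 kg.
Tool frame: the origin (TCP) lies where the fingers leave the gripper's body, on its centre line; the fingertips stand 73 mm ahead of it and the grasp point (between the pads) lies 54 mm ahead of it; z points along the fingers, y is the direction in which the jaws open and shut (so a half turn about z gives the same grasp; the last joint's range is limited). The gripper opens to 85 mm and grips with 20 to 120 N. Pads are 22 mm wide; open, the fingers measure 114 mm over their backs; the gripper's body (76 mm by 85 mm) begins 54 mm behind the grasp point. The pads swing forward as they close: fully open they stand 13 mm farther back than shut.
Start: joints at [-1.422, 0.477, 0.022, 1.555, -0.011, 1.109, -0.083], TCP at [0.171, 0.653, 0.304] pointing down, gripper open.
Joint ranges: [-2.96, 2.96], [-0.34, 2.1], [-1.41, 1.46], [0.24, 2.44], [-1.37, 4.51], [0.17, 1.92], [-2.96, 2.96]. Speed limits (rad/s): [2.39, 2.39, 3.14, 3.14, 3.14, 3.14, 3.14].

### API

Orientations are given as a rotation vector (axis times angle).
In Python, from bench import r gives the robot as it stands.
- The arm moves only by the shell command python3 -m handwheel 'ROWS' [FORCE]. ROWS is JSON, a list that holds one entry, the list of rows, each a list of 7 numbers: the shift along the world's x, y, z in m, then the turn, a rotation vector about the world's x, y, z in rad, then the finger opening in m, from 0 to 0.0854. A call has 1 to 10 rows; each row shifts and turns the commanded pose from where the row before left it; what a row does not reach is not made up. A row lasts 1/12 s, in which the tool goes at most 41.7 mm and 7.16 degrees, less where a joint would pass 70% of its speed; a pose out of reach is approached as far as the arm can. A call is refused whole if a number of a shift passes 0.0417 or a number of a turn 0.125, either way. A call with a gripper value outside its range is refused whole. The fingers move at their own pace and stop on an object; FORCE is the grip in N (left out, the last holds). Time passes only in rows, so rows that do not move let the fingers close. It gives the time, the measured TCP pose, the force and the opening at its end, in the units of the state.
- r.get_obs(): the state, without advancing time (a new reading comes with each control period).
- r.grab_frame(name): name is "scene" or "side" or "wrist"; returns (picture, depth): 384x512x3 uint8, red, green, blue; 384x512 float32, m along the optical axis (not along the pixel's ray), 0 where there is no reading.
- r.get_calibration(name): a dict with "vertical_fov" (degrees; the focal length in pixels is half the picture's height over the tangent of half this angle, whatever the lens; pixels are square), "cx", "cy" (the principal point, pixels), "R" (3x3) and "t" (3): a world point X has camera coordinates R X + t; the wrist camera has in their place "T_tool_cam" (4x4, takes a point from camera to tool coordinates, whose origin is the TCP and whose axes are the flange's). Camera axes: x right, y down, z forward; pixel columns grow to the right and rows downward; lengths in m; the calibration is good to about 2 mm. A picture is of the moment at which its call begins: read the wrist's pose just before it. get_calibration takes no time and is no camera call.
- r.hand_in(): hands the job in, once; it reports no verdict.
Trained networks look in the newest picture that a camera, given by its name, has taken for a name from the list of things; names that differ only in an ending like _2 or _b are one class to them, and where a whole thing is asked for, a point or a joint stands for the part that bears it (a point fixed in the world has none). Each returns a list of dicts, best first, with "p" (0 to 1); they miss things now and then, are a little off and sometimes report something else, mostly with a low value. They report only what shows in the picture. A call takes as long as a camera call. They do not tell look-alikes from the thing itself.
- r.masks_of(label, camera): "pixels" (384x512 bool, what is visible of it) and "at" ([column, row] in pixels, amid what is visible of it).
The state is a dict: "clock": time; "joints": joint angles; "qvel": joint speeds; "tau": joint torques, N m; "tcp_pos": TCP position; "orientation": TCP orientation; "contact_force": force on the tool from outside, world axes, zero at the start; "moment": the same for the moment, N m; "grip_width": finger opening in m.
Only numpy, scipy, OpenCV 4.12 (cv2) and the standard library are available. Lean on these libraries where they do the work, as an engineer would, in place of code of your own. Each camera call takes 0.05 s, during which the arm holds its last target.

### The job

The small plywood panel lying on the board is painted blue on top and its bare side must be painted next. Without picking it up, push it with the fingertips up against the sloping metal stop until it tips up and stands leaning on the stop, then push its raised edge back from behind the stop so that it flips over and lies flat on the board, bare side up, in front of the stop. Leave the paint tin, brush, sanding block and masking tape where they are.

Things in the scene. Friction and masses are not known exactly. Their poses are not given: they have to be found in the camera images.
- panel: Plywood panel, a rigid plate 72 mm (own x) by 90 mm (own y) by 8 mm thick, about 80 g, with two small dark holes. Origin: centre of the bare plywood face, which lies down at the start; own z points from there to the blue painted face, 8 mm away. At the start own +x points roughly towards the stop. It slides on the board with ordinary friction.
- edge_front (a point): Middle of the panel's end face at own x = +36 mm (90 mm long edge, the one towards the stop at the start), half way through the thickness. It is the edge that climbs the stop.
- edge_back (a point): Middle of the opposite end face, own x = -36 mm (the edge to push on).
- edge_left (a point): Middle of the panel's side face at own y = +45 mm, half way through the thickness.
- edge_right (a point): Middle of the panel's side face at own y = -45 mm, half way through the thickness.
- turning_stop: Fixed jig: dark wooden board 250 x 200 x 6 mm (own x -170 to +80 mm) with a bright sloping metal stop, 160 mm wide, across it. Origin: middle of the stop's toe, on the board's top, 6 mm above the table; z up, +x from the open board towards the stop, y along the toe. Its slippery front face steepens from 42 degrees at the toe to 75. A panel pushed squarely to +x climbs it, then stays leaning on it by itself.
- paint_tin: Bystander: small red paint tin, 77 mm across and 76 mm high, standing; origin under its centre.
- brush: Bystander: flat paint brush with red handle, 196 x 37 x 12 mm, lying along its own x; origin under its centre.
- sanding_block: Bystander: brown cork sanding block, 58 x 95 x 27 mm; origin under its centre.
- masking_tape: Bystander: roll of cream masking tape lying flat, 105 mm across, 25 mm high; origin under its centre.
- stop_crest (a point): Middle of the stop's round crest (3 mm radius), top side, 40 mm above the board, 24 mm past the toe. A panel leans with its back edge at the toe, at about 60 degrees, its front edge 63 mm above the board; foot pushed on up the slope, it could topple over the crest. Behind is only a flange 7 mm high. Pushed to -x above the crest, past upright, the panel falls over onto the board.
Not all that is in view belongs to the job. Of the things shaped like the panel, the plywood one is meant.

How it is judged:
On the way:
1. the panel has been pushed up and leans on the stop, blue face towards the robot, its front edge raised (angle between panel's own z axis and vertical between 0.9 and 1.35 rad and height (world z) of edge_front above 0.05 m and height (world z) of edge_back below 0.026 m and x of edge_front in the frame of turning_stop between 0.005 and 0.05 m and x of edge_back in the frame of turning_stop between -0.04 and 0.015 m and y of panel in the frame of turning_stop between -0.08 and 0.08 m), for 0.2 s.
At the end, for the whole second after the job is handed in: The panel lies flat on the board or table in front of the stop, bare side up (its z axis within 0.19 rad of straight down), its centre 0 to 165 mm before the stop's toe and within 100 mm of the middle, at rest (angle between panel's own z axis and vertical above 2.95 rad and x of panel in the frame of turning_stop between -0.165 and 0 m and y of panel in the frame of turning_stop between -0.1 and 0.1 m and height (world z) of panel below 0.022 m and linear speed of panel below 0.02 m/s and angular speed of panel below 0.1 rad/s); the robot touches nothing.
It fails at once if the panel is lifted clear or carried: the middles of all four edges are more than 20 mm above the board (height (world z) of each of edge_front, edge_back, edge_left, edge_right above 0.026 m).
It fails at once if a bystander (paint tin, brush, sanding block, masking tape) is moved by more than 20 mm (distance of any of paint_tin, brush, sanding_block, masking_tape from where it was at the start of the episode above 0.02 m).
It also fails if it takes over 48 s, if anything falls off the work surface, if the arm or the gripper's body presses on something with over 40 N, if the wrist force passes 120 N, or if a joint passes its speed limit or range.

## Working session

There is one attempt and no reset: what is moved stays moved. The work goes in short steps, Python scripts to look and compute and a shell command to move; the robot and the scene stay as the last step left them, time stands still between calls to the robot, and variables do not carry over. Pictures are saved under pics/ and viewed, and the job is handed in when it is done.

```bash
mkdir -p pics; ls
python3 - <<'E'
from bench import r
import cv2
print(r.get_obs())
for n in ("scene","side","wrist"):
    p,d=r.grab_frame(n)
    cv2.imwrite(f"pics/a_{n}.png",p[:,:,::-1])
    c=r.get_calibration(n); print(n,c)
E
```

```text
pics
{'clock': 0.0, 'joints': array([-1.4220999 ,  0.4778064 ,  0.02232544,  1.5564402 , -0.01146583,
        1.10930944, -0.08309825]), 'qvel': array([ 6.17666501e-05, -9.90350951e-05,  1.77585252e-04, -3.17485132e-04,
       -2.28241029e-04,  1.61089551e-03, -1.45442124e-03]), 'tau': array([-4.51915248e-04, -5.96455657e+01,  1.60789534e+00, -2.81191313e+01,
        1.24386919e-02,  9.64267325e-03, -3.52686435e-06]), 'tcp_pos': array([0.17132664, 0.65242254, 0.30292586]), 'orientation': array([-4.02177630e-01, -3.11566679e+00,  2.88045987e-03]), 'contact_force': array([-0.8952693 ,  0.42921544, -0.12407737]), 'moment': array([-0.02754718, -0.03087392,  0.0035687 ]), 'grip_width': 0.08554761932061326}
scene {'vertical_fov': 42.66997421081493, 'cx': 258.65501368139434, 'cy': 190.4731401995434, 'R': array([[ 0.79224361, -0.61017481, -0.00606398],
       [-0.30538344, -0.38786343, -0.86965678],
       [ 0.52829066,  0.69083186, -0.49361961]]), 't': array([-0.38284385,  0.24523441,  1.07255413])}
side {'vertical_fov': 49.807852472182546, 'cx': 253.156605080439, 'cy': 187.79325131492985, 'R': array([[-0.98802523, -0.15419081,  0.00559815],
       [-0.06416023,  0.37758833, -0.92374808],
       [ 0.14031967, -0.91304559, -0.38295972]]), 't': array([0.52136094, 0.05418377, 1.06241271])}
wrist {'vertical_fov': 58.79372228051343, 'cx': 255.460019006314, 'cy': 190.17360939794392, 'T_tool_cam': array([[-1.24577319e-04, -9.63249018e-01, -2.68609965e-01,
         6.72424916e-02],
       [ 9.99999839e-01, -2.68863583e-04,  5.00373405e-04,
        -9.50972197e-04],
       [-5.54203629e-04, -2.68609860e-01,  9.63248896e-01,
        -7.06503319e-02],
       [ 0.00000000e+00,  0.00000000e+00,  0.00000000e+00,
         1.00000000e+00]])}
```

View pics/a_scene.png

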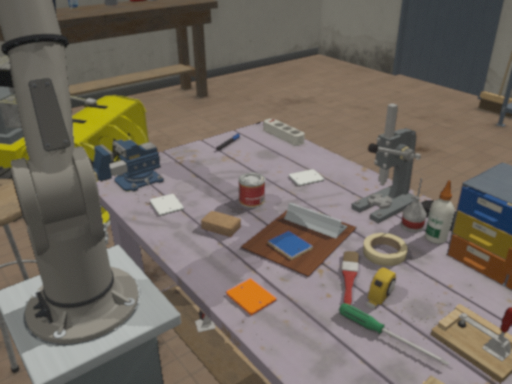

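View pics/a_side.png

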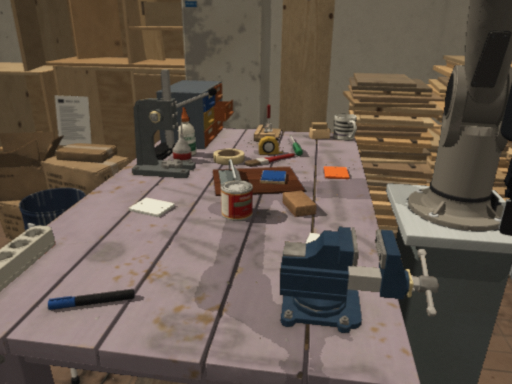

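View pics/a_wrist.png

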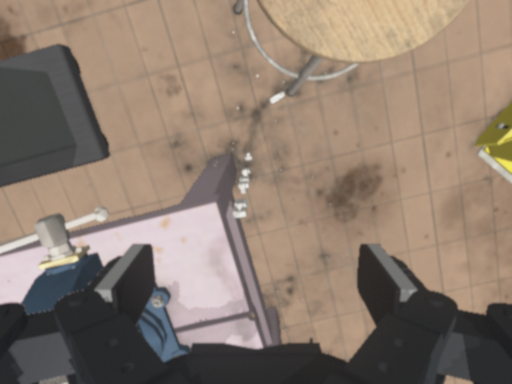

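Scene view: the blue plate lies on the dark board at (290,244), with the bright stop behind it at (318,222). Look-alike plates are an orange one at (251,296) and white ones at (166,204) and (306,178). Next I'll localise all of these.

```bash
cat > h.py <<'E'
import numpy as np, cv2
from bench import r
from scipy.spatial.transform import Rotation as Ro
def K(c):
    f=192/np.tan(np.radians(c['vertical_fov']/2)); return f,c['cx'],c['cy']
def campose(n,obs=None):
    c=r.get_calibration(n)
    if 'R' in c: return c, c['R'].T, -c['R'].T@c['t']
    T=c['T_tool_cam']; Rt=Ro.from_rotvec(obs['orientation']).as_matrix()
    return c, Rt@T[:3,:3], Rt@T[:3,3]+obs['tcp_pos']
def cloud(n,d,obs=None):
    c,R,t=campose(n,obs); f,cx,cy=K(c)
    v,u=np.mgrid[0:384,0:512]
    P=np.stack([(u-cx)/f*d,(v-cy)/f*d,d],-1)
    return P@R.T+t
def proj(n,X,obs=None):
    c,R,t=campose(n,obs); f,cx,cy=K(c)
    p=(np.asarray(X)-t)@R
    return np.stack([p[...,0]/p[...,2]*f+cx,p[...,1]/p[...,2]*f+cy],-1)
def onplane(n,uv,z,obs=None):
    c,R,t=campose(n,obs); f,cx,cy=K(c)
    uv=np.atleast_2d(uv).astype(float)
    ray=np.stack([(uv[:,0]-cx)/f,(uv[:,1]-cy)/f,np.ones(len(uv))],-1)@R.T
    s=(z-t[2])/ray[:,2]; return t+ray*s[:,None]
E
python3 - <<'E'
from h import *
img,d=r.grab_frame("scene")
P=cloud("scene",d)
np.savez("a.npz",img=img,d=d)
vis=img[:,:,::-1].copy()
for l in ["panel","turning_stop","paint_tin","brush","sanding_block","masking_tape"]:
    for m in r.masks_of(l,"scene")[:3]:
        k=m['pixels']&(d>0)
        q=P[k]; print(l,round(m['p'],2),m['at'],k.sum(),np.round(np.median(q,0),3),np.round(q.min(0),3),np.round(q.max(0),3))
        if l in("panel","turning_stop"):
            np.save(f"m_{l}_{int(m['at'][0])}.npy",m['pixels'])
print(r.get_obs()['clock'])
c=cv2.resize(vis[190:320,215:365],None,fx=5,fy=5,interpolation=cv2.INTER_CUBIC)
cv2.imwrite("pics/b_crop.png",c[:600,:800])
E
```

```text
panel 0.97 [290.4, 242.9] 722 [ 0.481 -0.13   0.015] [ 0.446 -0.172  0.002] [ 0.53  -0.067  0.02 ]
panel 0.82 [304.8, 179.0] 359 [0.763 0.118 0.008] [ 0.715  0.08  -0.   ] [0.821 0.166 0.014]
panel 0.82 [163.1, 201.9] 451 [0.335 0.245 0.009] [0.296 0.199 0.001] [0.378 0.301 0.013]
turning_stop 0.9 [307.0, 234.5] 3630 [ 0.544 -0.122  0.007] [ 0.391 -0.235 -0.002] [0.679 0.013 0.049]
turning_stop 0.56 [287.1, 248.5] 683 [ 0.481 -0.129  0.015] [ 0.446 -0.172  0.005] [ 0.522 -0.078  0.02 ]
paint_tin 0.97 [247.9, 187.3] 836 [0.534 0.1   0.056] [ 0.509  0.077 -0.002] [0.635 0.275 0.08 ]
brush 0.68 [289.1, 245.3] 685 [ 0.481 -0.131  0.015] [ 0.446 -0.172  0.005] [ 0.524 -0.081  0.02 ]
brush 0.62 [348.8, 270.7] 589 [ 0.524 -0.292  0.011] [ 0.441 -0.366 -0.001] [ 0.594 -0.232  0.016]
sanding_block 0.98 [218.7, 226.1] 783 [0.392 0.049 0.026] [ 0.355  0.003 -0.008] [0.467 0.152 0.033]
masking_tape 0.95 [382.8, 253.0] 1046 [ 0.648 -0.29   0.022] [ 0.6   -0.339 -0.005] [ 0.741 -0.213  0.029]
masking_tape 0.62 [289.4, 246.1] 630 [ 0.48  -0.131  0.015] [ 0.446 -0.172  0.003] [ 0.521 -0.081  0.02 ]
0.5
```

View pics/b_crop.png

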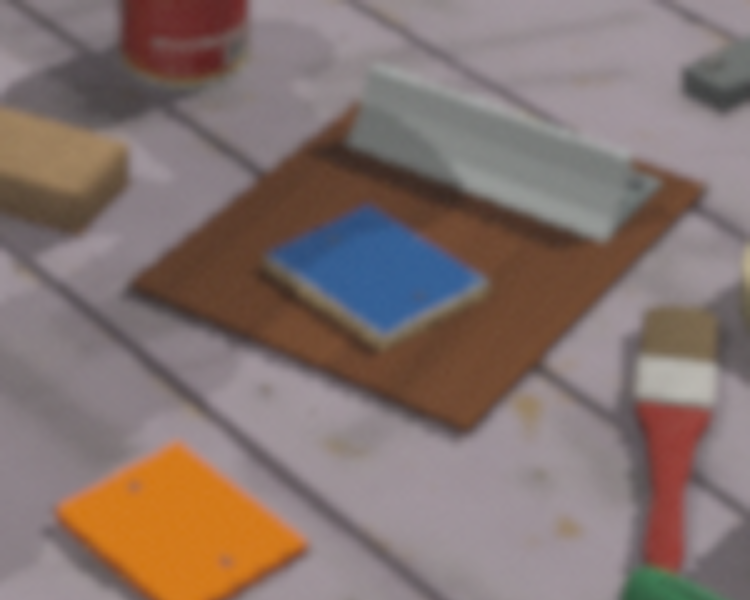

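The panel is the blue plate with pale plywood edges and two holes, on the board at scene (290,244). The others (orange (251,296), white (166,204) and (306,178)) lie on the table and aren't blue. Next I'll fit the panel and board poses.

Run:
```python
from h import *
a=np.load("a.npz"); img,d=a['img'],a['d']
hsv=cv2.cvtColor(img,cv2.COLOR_RGB2HSV)
P=cloud("scene",d)
roi=np.zeros((384,512),bool); roi[190:300,215:375]=1
blue=(hsv[...,0]>95)&(hsv[...,0]<125)&(hsv[...,1]>110)&roi
print(blue.sum())
def fit(m,z):
    m=m.astype(np.uint8); n,lab,st,_=cv2.connectedComponentsWithStats(m); i=1+st[1:,4].argmax(); m=(lab==i)
    v,u=np.nonzero(m); X=onplane("scene",np.stack([u,v],1),z)
    return m,X,cv2.minAreaRect((X[:,:2]*1000).astype(np.float32))
m,X,rect=fit(blue,0.014); print("panel",rect,np.median(P[m],0)); print(cv2.boxPoints(rect), X.mean(0))
brown=(((hsv[...,0]<15)|(hsv[...,0]>172))&(hsv[...,1]>85)&(img[...,0]>45)&(img[...,0]<170))&roi
m2,X2,rect2=fit(brown,0.006); print("board",rect2); print(cv2.boxPoints(rect2))
vis=img[:,:,::-1].copy(); vis[m2]=(0,255,0); vis[m]=(255,255,0)
cv2.imwrite("pics/c.png",cv2.resize(vis[180:310,210:380],None,fx=4,fy=4))
# stop crest: points z>0.03 in region
k=roi&(P[...,2]>0.036)&(P[...,0]>0.47)&(P[...,0]<0.68)&(P[...,1]<0.03)&(P[...,1]>-.22)
q=P[k]; print(k.sum(), q.min(0),q.max(0)); 
print("crestline",cv2.fitLine(q[q[:,2]>.041][:,:2].astype(np.float32),cv2.DIST_HUBER,0,.01,.01).ravel(), (q[:,2]>.041).sum())
# slope face
k2=roi&(P[...,2]>0.012)&(P[...,2]<.05)&(P[...,0]>0.5)&(P[...,0]<0.68)&(P[...,1]<0.03)
q=P[k2]
for y in np.arange(-.2,.02,.04):
    s=q[abs(q[:,1]-y)<.004]; 
    if len(s): print(round(y,2),np.round(s[s[:,2].argsort()][::max(1,len(s)//5)],3).tolist())
```

```text
492
panel ((487.0067138671875, -123.40829467773438), (65.22334289550781, 80.6813735961914), 2.0903589725494385) [ 0.48507858 -0.12560258  0.01495958]
[[ 452.9453   -84.28398]
 [ 455.88818 -164.91167]
 [ 521.0681  -162.53261]
 [ 518.12524  -81.90492]] [ 0.48658177 -0.12401032  0.014     ]
board ((532.6436767578125, -110.255859375), (246.97532653808594, 197.99810791015625), 16.79612922668457)
[[ 385.81665   -51.164078]
 [ 443.03162  -240.7154  ]
 [ 679.4707   -169.34764 ]
 [ 622.25574    20.203674]]
254 [ 0.57208456 -0.16570934  0.03608036] [ 0.62320258 -0.0116261   0.04884867]
crestline [ 0.27879405 -0.96035093  0.5998961  -0.09023324] 147
-0.16 [[0.628, -0.157, 0.012], [0.521, -0.162, 0.015], [0.611, -0.16, 0.018], [0.618, -0.163, 0.026], [0.623, -0.164, 0.034], [0.619, -0.16, 0.046]]
-0.12 [[0.501, -0.12, 0.012], [0.593, -0.118, 0.015], [0.598, -0.12, 0.018], [0.601, -0.124, 0.025], [0.606, -0.122, 0.037]]
-0.08 [[0.501, -0.081, 0.012], [0.508, -0.08, 0.015], [0.587, -0.082, 0.021], [0.591, -0.081, 0.029], [0.597, -0.081, 0.039]]
-0.04 [[0.566, -0.041, 0.012], [0.579, -0.043, 0.018], [0.577, -0.041, 0.024], [0.581, -0.04, 0.032], [0.587, -0.041, 0.039], [0.585, -0.039, 0.045]]
```

View pics/c.png

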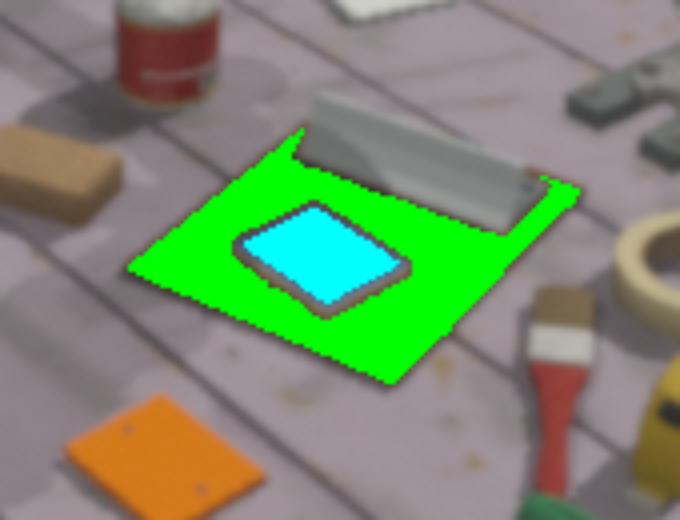

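```bash
python3 - <<'E'
from h import *
a=np.load("a.npz"); P=cloud("scene",a['d'])
img,d=r.grab_frame("side"); Q=cloud("side",d)
A=np.concatenate([P[a['d']>0],Q[d>0]])
for x0 in np.arange(.2,1.0,.1):
    print(round(x0,1),[ (round(float(np.percentile(s[:,2],99)),2) if len(s)>5 else None) for y0 in np.arange(-.5,.7,.1) for s in [A[(A[:,0]>x0)&(A[:,0]<x0+.1)&(A[:,1]>y0)&(A[:,1]<y0+.1)&(A[:,2]>-.02)]]])
E
python3 -m handwheel '[[[0.028,-0.0295,0,0,0,0.109,0.05],[0.028,-0.0295,0,0,0,0.109,0.05],[0.028,-0.0295,0,0,0,0.109,0.05],[0.028,-0.0295,0,0,0,0.109,0.05],[0.028,-0.0295,0,0,0,0.109,0.05]]]'
```

```text
0.2 [0.0, 0.0, 0.01, 0.01, 0.0, 0.0, 0.0, 0.0, 0.01, 0.14, 0.0, 0.4]
0.3 [0.0, 0.0, 0.01, 0.01, 0.01, 0.03, 0.03, 0.01, 0.03, 0.13, 0.01, -0.0]
0.4 [0.03, 0.05, 0.01, 0.02, 0.02, 0.03, 0.03, 0.0, 0.0, 0.11, 0.0, 0.0]
0.5 [0.05, 0.06, 0.01, 0.03, 0.05, 0.08, 0.08, 0.0, 0.0, 0.0, 0.0, 0.0]
0.6 [0.0, 0.03, 0.25, 0.26, 0.04, 0.01, 0.0, 0.0, 0.0, 0.02, 0.0, 0.0]
0.7 [0.21, 0.21, 0.07, 0.31, 0.02, 0.01, 0.01, 0.0, 0.0, 0.02, 0.02, -0.0]
0.8 [0.21, 0.21, 0.19, 0.31, 0.19, 0.01, 0.01, 0.0, 0.03, 0.04, 0.0, 0.0]
0.9 [0.21, 0.21, 0.03, 0.21, 0.02, 0.0, 0.0, 0.0, 0.04, 0.04, 0.05, None]
clock: 0.97
tcp_pos: [0.3125, 0.5039, 0.3041]
orientation: [-0.46, 3.107, 0.0]
contact_force: [-0.2, 0.0, 0.4]
grip_width: 0.0498
```

```bash
python3 - <<'E'
from h import *
print(np.round(onplane("scene",[[352,205],[375,220],[412,205],[372,195],[405,180],[392,190]],0.0),3))
a=np.load("a.npz"); P=cloud("scene",a['d'])
k=np.zeros((384,512),bool); k[100:222,345:420]=1
q=P[k&(a['d']>0)]; 
for z in (.02,.05,.1,.15,.2,.25,.3):
    s=q[(abs(q[:,2]-z)<.012)&(q[:,0]<1.1)]; print(z,len(s),np.round(np.percentile(s[:,:2],[5,50,95],axis=0),3).tolist() if len(s) else 0)
E
python3 -m handwheel '[[[0.0275,-0.0295,0,0,0,0,0.05],[0.0275,-0.0295,0,0,0,0,0.05],[0.0275,-0.0295,0,0,0,0,0.05],[0.0275,-0.0295,0,0,0,0,0.05],[0.0275,-0.0295,0,0,0,0,0.05],[0.002,-0.04,0,0,0,0,0.05],[0.002,-0.04,0,0,0,0,0.05],[0.002,-0.04,0,0,0,0,0.05],[0.002,-0.04,0,0,0,0,0.05],[0.002,-0.04,0,0,0,0,0.05]]]'
```

```text
[[ 0.764 -0.078  0.   ]
 [ 0.755 -0.172  0.   ]
 [ 0.9   -0.185  0.   ]
 [ 0.854 -0.075  0.   ]
 [ 1.008 -0.076  0.   ]
 [ 0.925 -0.092  0.   ]]
0.02 1051 [[0.745, -0.191], [0.807, -0.16], [0.899, -0.095]]
0.05 322 [[0.781, -0.273], [0.799, -0.236], [0.903, -0.136]]
0.1 232 [[0.797, -0.256], [0.863, -0.149], [0.903, -0.132]]
0.15 183 [[0.785, -0.16], [0.791, -0.153], [0.863, -0.124]]
0.2 394 [[0.784, -0.199], [0.823, -0.159], [0.896, -0.132]]
0.25 182 [[0.67, -0.202], [0.706, -0.186], [0.812, -0.134]]
0.3 99 [[0.796, -0.15], [0.8, -0.144], [0.815, -0.132]]
clock: 1.8
tcp_pos: [0.4588, 0.1559, 0.3042]
orientation: [-0.451, 3.108, 0.001]
contact_force: [1.8, 0.3, -0.3]
grip_width: 0.0497
```

```bash
python3 -m handwheel '[[[-0.0056,-0.0373,0,0,0,0,0.05],[-0.0056,-0.0373,0,0,0,0,0.05],[-0.0056,-0.0373,0,0,0,0,0.05],[-0.0056,-0.0373,0,0,0,0,0.05],[-0.0056,-0.0373,0,0,0,0,0.05],[-0.0056,-0.0373,0,0,0,0,0.05],[-0.0056,-0.0373,0,0,0,0,0.05],[-0.0056,-0.0373,0,0,0,0,0.05],[0,0,-0.04,0,0,0,0.05],[0,0,-0.04,0,0,0,0.05]]]'; python3 -m handwheel '[[[0,0,-0.04,0,0,0,0.05],[0,0,-0.04,0,0,0,0.05],[0,0,-0.015,0,0,0,0.05],[0,0,0,0,0,0,0.05]]]'
python3 - <<'E'
from h import *
print(r.get_obs())
for n in ("scene","side","wrist"):
    p,d=r.grab_frame(n); np.savez(f"d_{n}.npz",img=p,d=d)
    cv2.imwrite(f"pics/d_{n}.png",p[:,:,::-1] if n=="wrist" else cv2.resize(p[170:310,200:380,::-1] if n=="scene" else p[120:260,180:360,::-1],None,fx=4,fy=4,interpolation=cv2.INTER_CUBIC))
E
```

```text
clock: 2.63
tcp_pos: [0.4156, -0.1433, 0.2253]
orientation: [-0.442, 3.102, -0.004]
contact_force: [0.8, 1.4, -0.5]
grip_width: 0.0496
clock: 2.97
tcp_pos: [0.412, -0.1401, 0.1259]
orientation: [0.45, -3.102, -0.002]
contact_force: [0.3, -0.3, -0.1]
grip_width: 0.0501
{'clock': 2.9667, 'joints': array([-0.08739531,  0.3922412 ,  0.32318861,  2.26601856, -0.24437481,
        0.5214834 ,  2.28548753]), 'qvel': array([-0.01979864, -0.081358  ,  0.03246088, -0.04087605,  0.04428984,
        0.07253142, -0.0402203 ]), 'tau': array([  0.32839503, -36.92454815,   3.60412002, -14.74805474,
        -0.35624214,  -0.68711031,   0.36032279]), 'tcp_pos': array([ 0.41204291, -0.14009759,  0.12591201]), 'orientation': array([ 4.50159642e-01, -3.10247517e+00, -2.40949991e-03]), 'contact_force': array([ 0.28648155, -0.33138102, -0.14021091]), 'moment': array([0.05597182, 0.06143218, 0.01787085]), 'grip_width': 0.05010626555805736}
```

View pics/d_scene.png

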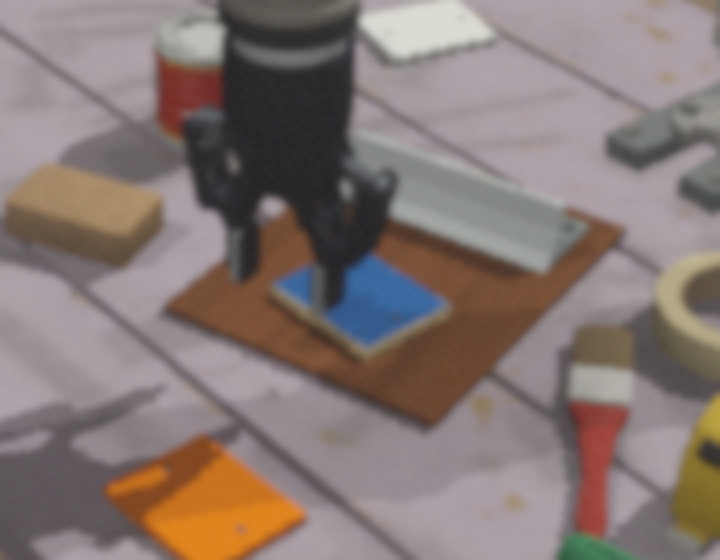

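View pics/d_wrist.png

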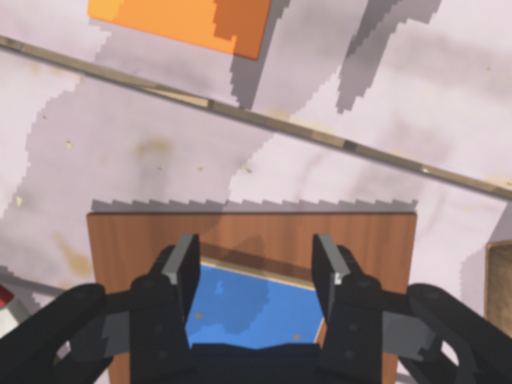

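View pics/d_side.png

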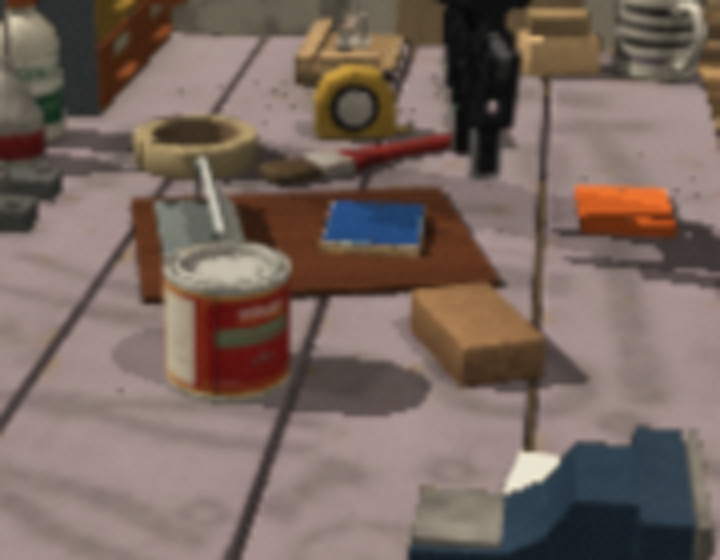

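The wrist view shows the board's front edge level at row 213 (columns 90–415), so the tool is square to it. The panel's back edge runs from (200,262) to (318,288), skewed. I'll refine from this view.

Run:
```python
from h import *
o=r.get_obs(); print(o['tcp_pos'],o['orientation'])
a=np.load("d_wrist.npz"); img,d=a['img'],a['d']
B=onplane("wrist",[[90,213],[415,213]],.006,o); print("board front corners",np.round(B,4))
v=B[0]-B[1]; print(np.linalg.norm(v),"yaw",np.degrees(np.arctan2(v[1],v[0]))-90)
p=onplane("wrist",[[202,260],[316,282],[326,320]],.014,o); print(np.round(p,4)); 
yaw=np.radians(np.degrees(np.arctan2(v[1],v[0]))-90) 
if abs(yaw)>2: yaw+=np.pi
ex=np.array([np.cos(yaw),np.sin(yaw)]); ey=np.array([-ex[1],ex[0]])
O=(B[0]+B[1])[:2]/2+.170*ex; print("O",O,yaw)
for n,X in (("panel pts",p),("tcp",o['tcp_pos'][None])): print(n,np.round((X[:,:2]-O)@np.stack([ex,ey],1),4))
# fingertip depth
P=cloud("wrist",d,o); 
for (u,w) in ((183,245),(190,240),(322,245),(330,250),(335,262)): print(u,w,d[w,u],np.round(P[w,u],4))
s=np.load("d_scene.npz"); Q=cloud("scene",s['d'])
for (u,w) in ((240,275),(326,308)): 
    uu,ww=200+u//4,170+w//4; print(uu,ww,[np.round(Q[ww+k,uu],3).tolist() for k in (-4,-2,-1,0,1)])
```

```text
[ 0.41497858 -0.14082255  0.12994749] [-4.50562330e-01  3.10749829e+00 -7.87170712e-04]
board front corners [[ 0.4447 -0.2376  0.006 ]
 [ 0.3889 -0.0493  0.006 ]]
0.19635249537946475 yaw -163.50159881651177
[[ 0.4515 -0.1649  0.014 ]
 [ 0.446  -0.0941  0.014 ]
 [ 0.4699 -0.079   0.014 ]]
O [ 0.57978259 -0.0951594 ] 0.28795142196679846
panel pts [[-0.1428 -0.0304]
 [-0.1279  0.039 ]
 [-0.1007  0.0467]]
tcp [[-0.171  0.003]]
183 245 0.13524903 [ 0.4135 -0.1725  0.0762]
190 240 0.1409831 [ 0.4134 -0.1708  0.0703]
322 245 0.13481565 [ 0.3977 -0.1197  0.0766]
330 250 0.12979025 [ 0.3968 -0.1179  0.0817]
335 262 0.1195352 [ 0.3965 -0.1184  0.0922]
260 238 [[0.397, -0.118, 0.077], [0.396, -0.119, 0.072], [0.395, -0.12, 0.07], [0.396, -0.12, 0.067], [0.396, -0.12, 0.064]]
281 247 [[0.415, -0.174, 0.074], [0.417, -0.171, 0.066], [0.416, -0.172, 0.064], [0.419, -0.17, 0.059], [0.415, -0.174, 0.06]]
```

```bash
python3 -m handwheel '[[[0,0,-0.022,0,0,0,0.05],[0,0,-0.022,0,0,0,0.05],[0,0,0,0,0,0,0.05],[0,0,0,0,0,0,0.05]]]'; for i in 1 ; do python3 -m handwheel '[[[0,0,-0.0025,0,0,0,0.05],[0,0,0,0,0,0,0.05],[0,0,0,0,0,0,0.05]]]';  python3 -m handwheel '[[[0,0,-0.002,0,0,0,0.05],[0,0,0,0,0,0,0.05],[0,0,0,0,0,0,0.05]]]'; done
```

```text
clock: 3.45
tcp_pos: [0.4146, -0.1406, 0.0859]
orientation: [-0.451, 3.108, 0.0]
contact_force: [-0.4, -0.5, 0.1]
grip_width: 0.0499
clock: 3.7
tcp_pos: [0.4148, -0.1406, 0.0835]
orientation: [-0.451, 3.107, -0.001]
contact_force: [0.2, 0.0, -0.3]
grip_width: 0.05
clock: 3.95
tcp_pos: [0.4142, -0.1405, 0.0806]
orientation: [-0.451, 3.109, 0.0]
contact_force: [-0.7, 0.2, 0.1]
grip_width: 0.0501
```

```bash
python3 -m handwheel '[[[0,0,-0.002,0,0,0,0.05],[0,0,0,0,0,0,0.05],[0,0,0,0,0,0,0.05]]]';python3 -m handwheel '[[[0,0,-0.001,0,0,0,0.05],[0,0,0,0,0,0,0.05],[0,0,0,0,0,0,0.05]]]'
python3 - <<'E'
from h import *
p,d=r.grab_frame("scene")
cv2.imwrite("pics/e.png",cv2.resize(p[200:290,220:340,::-1],None,fx=6,fy=6,interpolation=cv2.INTER_CUBIC))
p,d=r.grab_frame("side")
cv2.imwrite("pics/e2.png",cv2.resize(p[130:200,210:330,::-1],None,fx=6,fy=6,interpolation=cv2.INTER_CUBIC))
E
```

```text
clock: 4.2
tcp_pos: [0.414, -0.1405, 0.0783]
orientation: [0.451, -3.109, -0.0]
contact_force: [-0.8, -0.0, 1.1]
grip_width: 0.0498
clock: 4.45
tcp_pos: [0.4141, -0.1405, 0.0773]
orientation: [0.451, -3.109, -0.0]
contact_force: [-0.3, 0.6, 0.6]
grip_width: 0.0503
```

View pics/e.png

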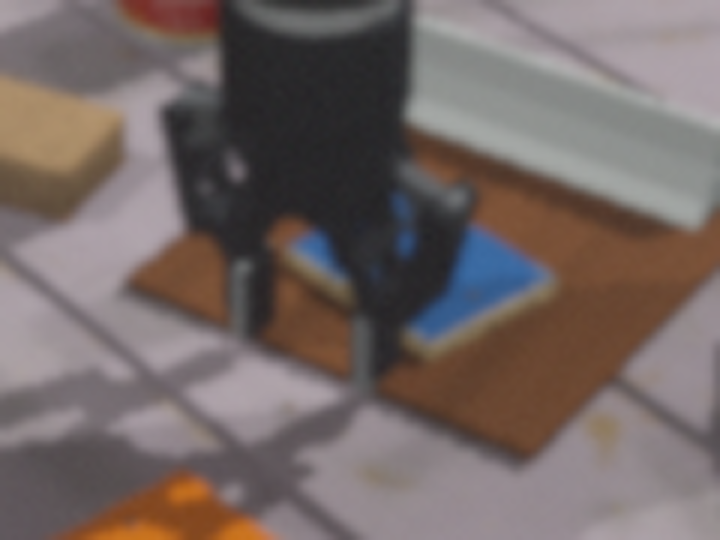

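View pics/e2.png

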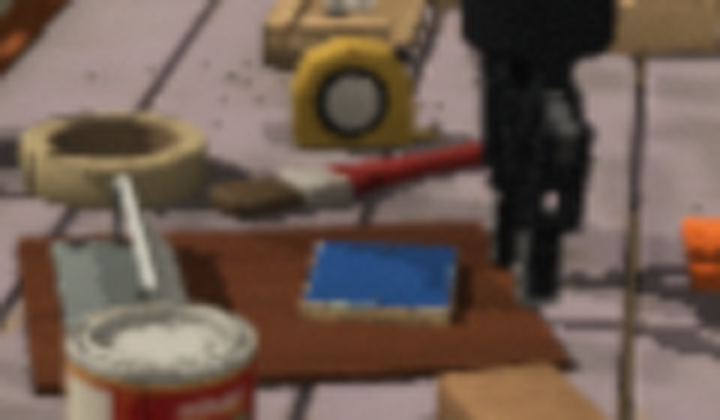

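```bash
python3 -m handwheel '[[[0,0,0.004,0,0,0,0.05],[0.0057,0.0017,0,0,0,0,0.05],[0.0057,0.0017,0,0,0,0,0.05],[0,0,0,0,0,0,0.05],[0,0,0,0,0,0,0.05]]]';for k in 1; do python3 -m handwheel '[[[0,0,-0.002,0,0,0,0.05],[0,0,0,0,0,0,0.05],[0,0,0,0,0,0,0.05]]]'; python3 -m handwheel '[[[0,0,-0.0015,0,0,0,0.05],[0,0,0,0,0,0,0.05],[0,0,0,0,0,0,0.05]]]'; python3 -m handwheel '[[[0,0,-0.0015,0,0,0,0.05],[0,0,0,0,0,0,0.05],[0,0,0,0,0,0,0.05]]]'; done
```

```text
clock: 4.97
tcp_pos: [0.4263, -0.1369, 0.0814]
orientation: [-0.452, 3.108, -0.0]
contact_force: [0.7, -0.1, -0.7]
grip_width: 0.0499
clock: 5.22
tcp_pos: [0.4252, -0.1371, 0.0792]
orientation: [0.451, -3.108, -0.0]
contact_force: [0.2, -0.6, -0.1]
grip_width: 0.0499
clock: 5.47
tcp_pos: [0.4254, -0.1371, 0.0778]
orientation: [0.451, -3.109, -0.0]
contact_force: [0.4, -0.4, -0.1]
grip_width: 0.0501
clock: 5.72
tcp_pos: [0.4255, -0.1371, 0.0764]
orientation: [0.451, -3.109, -0.0]
contact_force: [0.0, 1.0, 0.1]
grip_width: 0.0499
```

```bash
python3 -m handwheel '[[[0,0,-0.0015,0,0,0,0.05],[0,0,0,0,0,0,0.05],[0,0,0,0,0,0,0.05]]]'
```

```text
clock: 5.97
tcp_pos: [0.4257, -0.1372, 0.0756]
orientation: [-0.451, 3.109, 0.001]
contact_force: [-3.5, -0.1, 13.7]
grip_width: 0.05
```

```bash
python3 -m handwheel '[[[0,0,0.0025,0,0,0,0.05],[0.0077,0.0023,0,0,0,0,0.05],[0.0077,0.0023,0,0,0,0,0.05],[0.0077,0.0023,0,0,0,0,0.05],[0.0077,0.0023,0,0,0,0,0.05],[0.0077,0.0023,0,0,0,0,0.05],[0.0077,0.0023,0,0,0,0,0.05],[0,0,0,0,0,0,0.05],[0,0,0,0,0,0,0.05]]]'
python3 - <<'E'
from h import *
o=r.get_obs()
p,d=r.grab_frame("wrist")
cv2.imwrite("pics/f.png",p[:,:,::-1])
p,d=r.grab_frame("scene")
cv2.imwrite("pics/f2.png",cv2.resize(p[190:290,220:360,::-1],None,fx=5,fy=5,interpolation=cv2.INTER_CUBIC))
E
```

```text
clock: 6.72
tcp_pos: [0.4723, -0.123, 0.0773]
orientation: [-0.452, 3.109, -0.0]
contact_force: [-0.5, -0.4, -0.7]
grip_width: 0.0501
```

View pics/f.png

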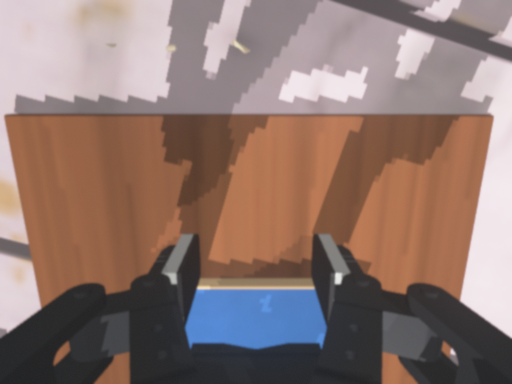

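View pics/f2.png

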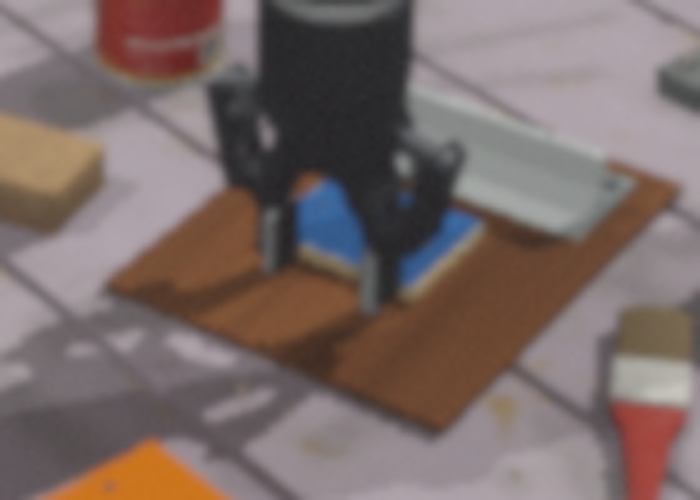

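The panel is now square: its back edge is level in the wrist view at rows 280–290, parallel to the board edge at row 114. I'll refine the distances.

Run:
```python
from h import *
o=r.get_obs()
B=onplane("wrist",[[7,114],[492,114]],.006,o); E_=onplane("wrist",[[202,289],[312,289]],.014,o)
print(np.round(B,4),np.round(E_,4))
v=B[1]-B[0]; yaw=np.arctan2(v[1],v[0])-np.pi/2; ex=np.array([np.cos(yaw),np.sin(yaw)]); ey=np.array([-ex[1],ex[0]])
O=(B[0]+B[1])[:2]/2+.17*ex; print(O,yaw,np.linalg.norm(v)); T=np.stack([ex,ey],1)
print("edge",(E_[:,:2]-O)@T,"tcp",(o['tcp_pos'][:2]-O)@T)
```

```text
[[ 0.4425 -0.2385  0.006 ]
 [ 0.3864 -0.0493  0.006 ]] [[ 0.4929 -0.1429  0.014 ]
 [ 0.479  -0.0961  0.014 ]]
[ 0.57743219 -0.09562147] 0.28795833226731005 0.197420369051775
edge [[-0.09450967 -0.02134555]
 [-0.09449316  0.02748341]] tcp [-0.10955008  0.00352608]
```

```bash
python3 -m handwheel '[[[0.0074,0.0022,0,0,0,0,0.05],[0.0074,0.0022,0,0,0,0,0.05],[0.0074,0.0022,0,0,0,0,0.05],[0.0074,0.0022,0,0,0,0,0.05],[0.0074,0.0022,0,0,0,0,0.05],[0.0074,0.0022,0,0,0,0,0.05],[0,0,0,0,0,0,0.05]]]';python3 -m handwheel '[[[0.0074,0.0022,0,0,0,0,0.05],[0.0074,0.0022,0,0,0,0,0.05],[0.0074,0.0022,0,0,0,0,0.05],[0,0,0,0,0,0,0.05]]]'
cat > look.py <<'E'
import sys
from h import *
o=r.get_obs(); n=sys.argv[1]
O=np.array([.5776,-.0958]); y=.288; T=np.array([[np.cos(y),-np.sin(y)],[np.sin(y),np.cos(y)]])
print("tcp'",np.round((o['tcp_pos'][:2]-O)@T,4),np.round(o['tcp_pos'][2],4),np.round(o['contact_force'],1),o['clock'])
p,d=r.grab_frame("wrist"); q,e=r.grab_frame("scene")
np.savez(f"{n}.npz",w=p,wd=d,s=q,sd=e)
a=cv2.resize(p[:,:,::-1],(400,300)); b=cv2.resize(q[180:290,240:360,::-1],(400,367),interpolation=cv2.INTER_CUBIC)
s,_=r.grab_frame("side"); c=cv2.resize(s[130:230,195:325,::-1],(390,300),interpolation=cv2.INTER_CUBIC)
C=np.zeros((600,800,3),np.uint8); C[:300,:400]=a; C[:367,400:]=b; C[300:,:390]=c
cv2.imwrite(f"pics/{n}.png",C)
E
python3 look.py g
```

```text
clock: 7.4
tcp_pos: [0.5179, -0.1094, 0.0774]
orientation: [-0.453, 3.108, -0.0]
contact_force: [0.1, 0.7, 0.0]
grip_width: 0.0505
clock: 7.73
tcp_pos: [0.5409, -0.1026, 0.0777]
orientation: [-0.453, 3.106, -0.0]
contact_force: [0.6, 0.1, 0.1]
grip_width: 0.0499
tcp' [-0.0371  0.0039] 0.0777 [0.6 0.1 0.1] 7.7333
```

View pics/g.png

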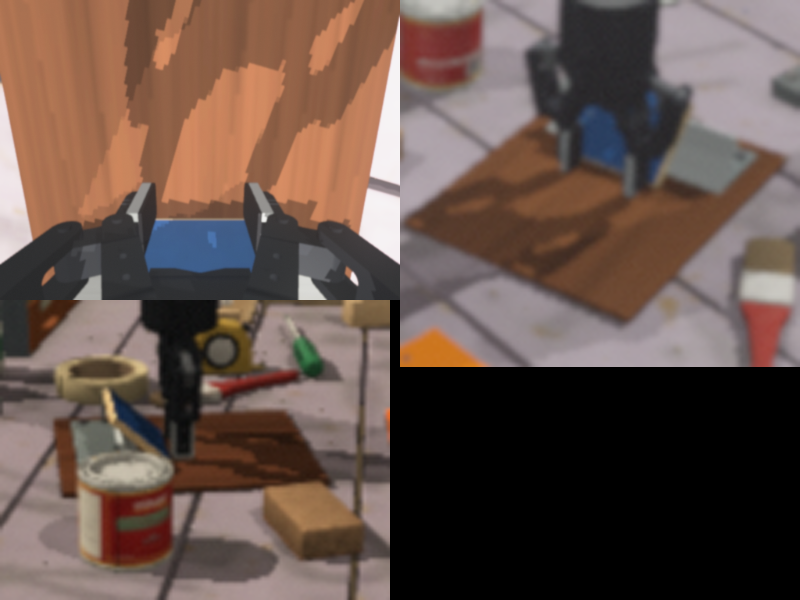

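```bash
python3 -m handwheel '[[[0.0029,0.0009,0,0,0,0,0.05],[0.0029,0.0009,0,0,0,0,0.05],[0.0029,0.0009,0,0,0,0,0.05],[0.0029,0.0009,0,0,0,0,0.05],[0,0,0,0,0,0,0.05],[0,0,0,0,0,0,0.05]]]'; python3 look.py h1
cat > tilt.py <<'E'
import sys
from h import *
a=np.load(sys.argv[1]+".npz"); O=np.array([.5776,-.0958]); y=.288; T=np.array([[np.cos(y),-np.sin(y)],[np.sin(y),np.cos(y)]])
q,d=r.grab_frame("side"); 
for n,img,dd in (("scene",a['s'],a['sd']),("side",q,d)):
    P=cloud(n,dd); hsv=cv2.cvtColor(img,cv2.COLOR_RGB2HSV)
    L=np.dstack([(P[...,:2]-O)@T,P[...,2:]-.006])
    k=(dd>0)&(hsv[...,0]>95)&(hsv[...,0]<125)&(hsv[...,1]>120)&(abs(L[...,0])<.12)&(abs(L[...,1])<.1)&(L[...,2]<.1)
    p=L[k]; print(n,len(p)); 
    if len(p)<20: continue
    for _ in range(3):
        c=p.mean(0); nn=np.linalg.svd(p-c)[2][2]; nn*=np.sign(nn[2]) or 1; e=abs((p-c)@nn); p=p[e<max(.003,2*e.std())]
    print("normal",np.round(nn,3),"tilt",round(np.degrees(np.arccos(nn[2])),1),"c",np.round(c,4),"min",np.round(np.percentile(p,2,axis=0),4),"max",np.round(np.percentile(p,98,axis=0),4))
E
python3 tilt.py h1
```

```text
clock: 8.38
tcp_pos: [0.5503, -0.0998, 0.0774]
orientation: [-0.451, 3.109, -0.0]
contact_force: [0.7, 0.7, 0.1]
grip_width: 0.0502
tcp' [-0.0273  0.0039] 0.0774 [0.7 0.7 0.1] 8.3833
scene 146
normal [-0.779  0.067  0.623] tilt 51.4 c [-0.0019  0.0179  0.0219] min [-0.0122 -0.0015  0.0106] max [0.0101 0.0361 0.0377]
side 56
normal [-0.767 -0.002  0.642] tilt 50.1 c [0.0094 0.0178 0.0362] min [-0.0096 -0.0072  0.0131] max [0.0263 0.0439 0.0567]
```

View pics/h1.png

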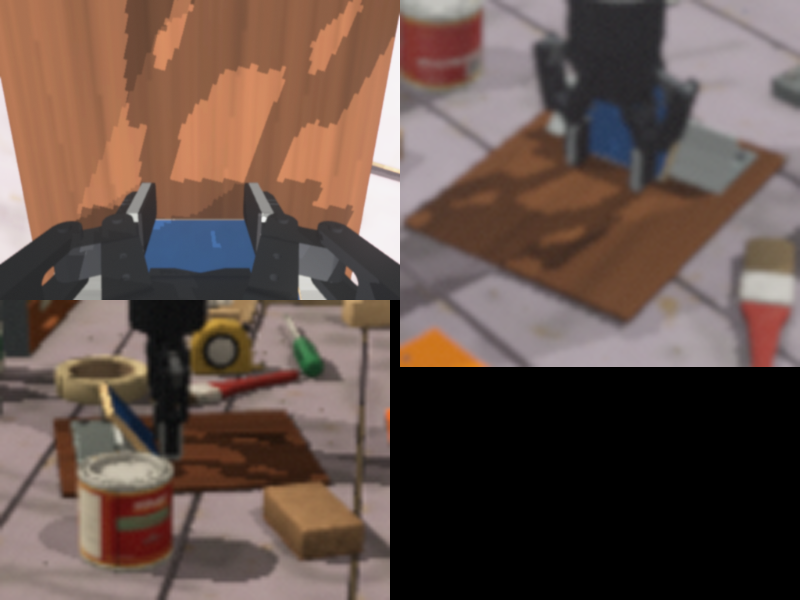

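```bash
python3 -m handwheel '[[[0.0029,0.0009,0,0,0,0,0.05],[0.0029,0.0009,0,0,0,0,0.05],[0.002,0.0006,0,0,0,0,0.05],[0,0,0,0,0,0,0.05],[0,0,0,0,0,0,0.05],[0,0,0,0,0,0,0.05]]]'; python3 look.py h2; python3 tilt.py h2
```

```text
clock: 9.08
tcp_pos: [0.5579, -0.0975, 0.0774]
orientation: [-0.451, 3.109, -0.0]
contact_force: [0.6, -1.1, -0.6]
grip_width: 0.0502
tcp' [-0.0194  0.004 ] 0.0774 [ 0.6 -1.1 -0.6] 9.0833
scene 146
normal [-0.855  0.044  0.517] tilt 58.8 c [0.0039 0.0174 0.0235] min [-0.0048 -0.0016  0.0095] max [0.0139 0.0366 0.0387]
side 25
normal [-0.851 -0.     0.525] tilt 58.3 c [0.0123 0.0198 0.038 ] min [-0.0017 -0.0056  0.0151] max [0.024  0.0406 0.0568]
```

View pics/h2.png

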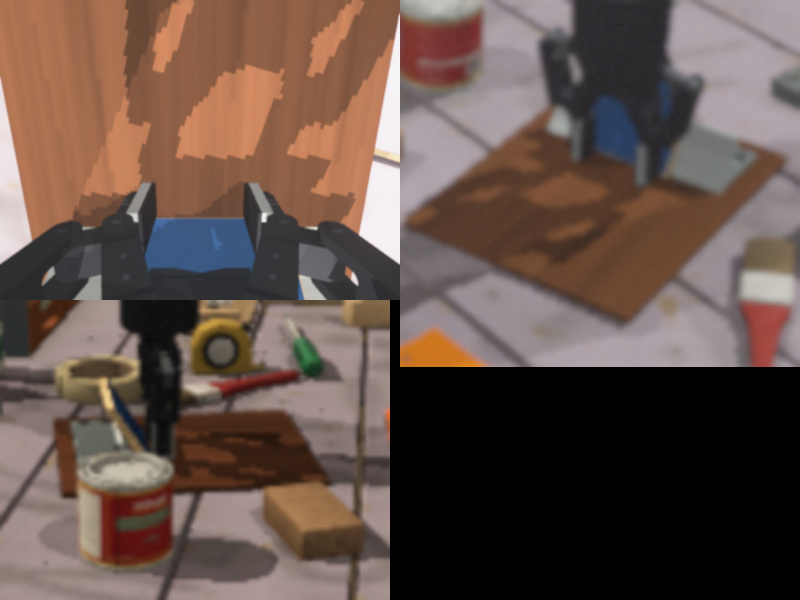

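```bash
python3 -m handwheel '[[[-0.002,-0.0006,0,0,0,0,0.05],[-0.004,-0.0012,0,0,0,0,0.05],[-0.01,-0.003,0,0,0,0,0.05],[-0.019,-0.0057,0,0,0,0,0.05],[-0.019,-0.0057,0,0,0,0,0.05],[0,0,0,0,0,0,0.05]]]'; python3 look.py h3; python3 tilt.py h3
```

```text
clock: 9.78
tcp_pos: [0.4983, -0.1155, 0.0769]
orientation: [0.445, -3.104, -0.001]
contact_force: [-1.4, -0.1, -1.2]
grip_width: 0.0501
tcp' [-0.0816  0.0036] 0.0769 [-1.4 -0.1 -1.2] 9.7833
scene 189
normal [-0.848  0.009  0.53 ] tilt 58.0 c [ 0.0168 -0.0128  0.0443] min [-0.0035 -0.0305  0.0117] max [0.0279 0.0181 0.0617]
side 31
normal [-0.849 -0.     0.528] tilt 58.1 c [0.0123 0.0185 0.038 ] min [-0.0014 -0.0033  0.0157] max [0.025  0.0411 0.0585]
```

View pics/h3.png

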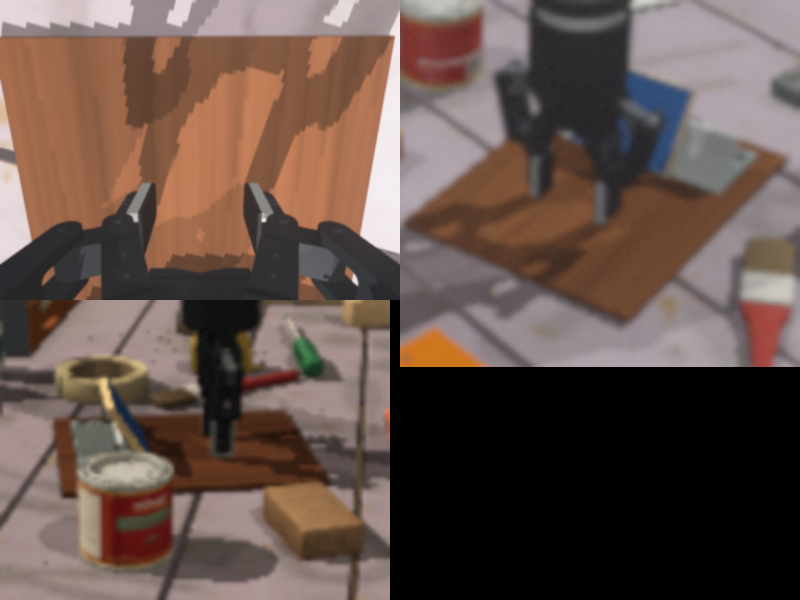

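The panel leans by itself at about 58°, with the fingers clear of it. Going up, over and behind the stop.

```bash
python3 -m handwheel '[[[0,0,0.04,0,0,0,0.05],[0,0,0.04,0,0,0,0.05],[0,0,0.04,0,0,0,0.05],[0,0,0.005,0,0,0,0.05],[0.037,0.011,0,0,0,0,0.05],[0.037,0.011,0,0,0,0,0.05],[0.037,0.011,0,0,0,0,0.05],[0.037,0.011,0,0,0,0,0.05],[0,0,0,0,0,0,0.05]]]'; python3 look.py i1; python3 tilt.py i1
```

```text
clock: 10.73
tcp_pos: [0.6588, -0.0644, 0.2024]
orientation: [-0.461, 3.101, 0.001]
contact_force: [-0.1, 1.1, 0.0]
grip_width: 0.0498
tcp' [0.0868 0.0071] 0.2024 [-0.1  1.1  0. ] 10.7333
scene 624
normal [-0.852 -0.001  0.523] tilt 58.5 c [0.0115 0.0088 0.0356] min [-0.0045 -0.0285  0.0101] max [0.0274 0.0469 0.0603]
side 32
normal [-0.852  0.004  0.524] tilt 58.4 c [0.0123 0.0172 0.0378] min [-0.0013 -0.005   0.0159] max [0.025  0.0428 0.0583]
```

View pics/i1.png

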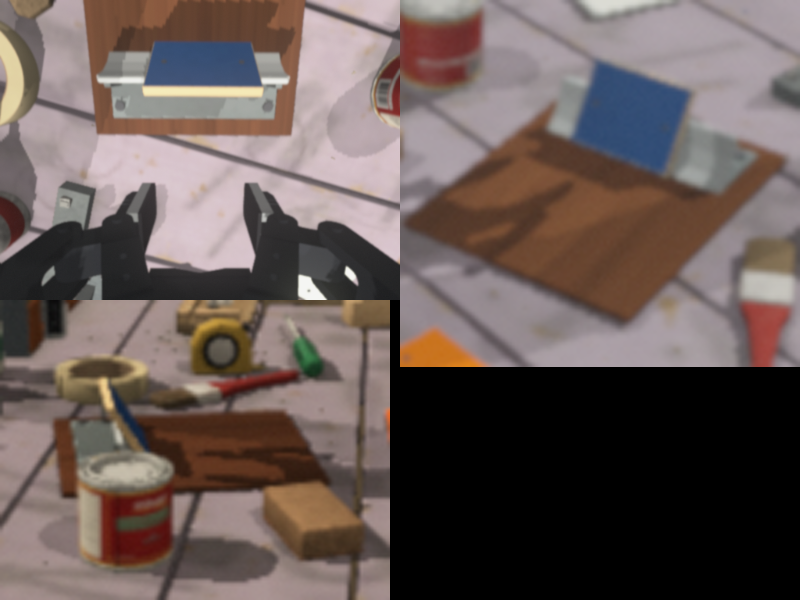

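```bash
python3 -m handwheel '[[[0,0,-0.038,0,0,0,0.05],[0,0,-0.036,0,0,0,0.05],[0,0,0,0,0,0,0.05],[0,0,0,0,0,0,0.05]]]'; python3 look.py i2
```

```text
clock: 11.27
tcp_pos: [0.6497, -0.0702, 0.1273]
orientation: [0.449, -3.105, -0.001]
contact_force: [-0.0, -0.1, 1.4]
grip_width: 0.0501
tcp' [0.0764 0.004 ] 0.1273 [-0.  -0.1  1.4] 11.2667
```

View pics/i2.png

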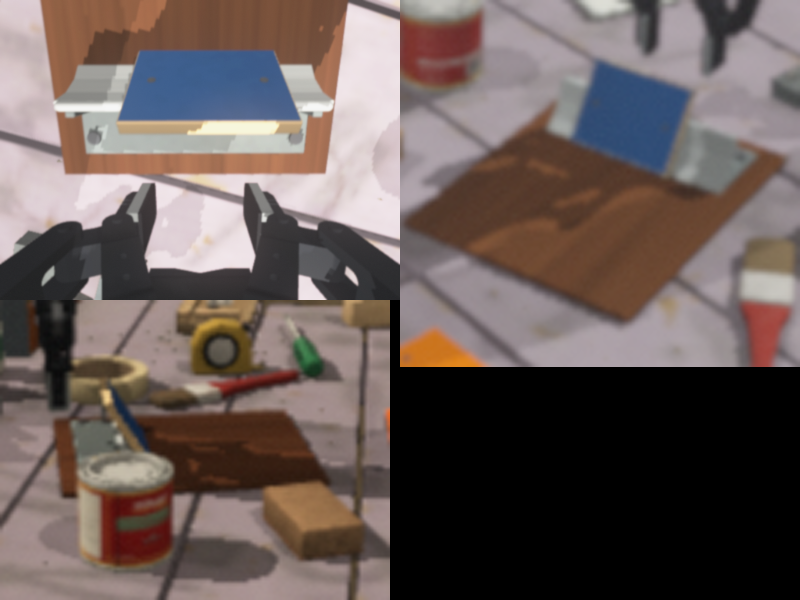

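```bash
python3 -m handwheel '[[[-0.0062,-0.0018,0,0,0,0,0.05],[-0.0062,-0.0018,0,0,0,0,0.05],[-0.0062,-0.0018,0,0,0,0,0.05],[-0.0062,-0.0018,0,0,0,0,0.05],[-0.0038,-0.0011,0,0,0,0,0.05],[-0.0038,-0.0011,0,0,0,0,0.05],[-0.0038,-0.0011,0,0,0,0,0.05],[-0.0038,-0.0011,0,0,0,0,0.05],[0,0,0,0,0,0,0.05]]]'; python3 look.py j1; python3 tilt.py j1
```

```text
clock: 12.17
tcp_pos: [0.6109, -0.0817, 0.1283]
orientation: [0.45, -3.108, -0.0]
contact_force: [-1.6, -0.0, -0.4]
grip_width: 0.0502
tcp' [0.0359 0.0041] 0.1283 [-1.6 -0.  -0.4] 12.1667
scene 618
normal [-0.929 -0.001  0.369] tilt 68.4 c [0.0053 0.0084 0.0371] min [-0.0067 -0.0291  0.0084] max [0.0163 0.0462 0.064 ]
side 0
```

View pics/j1.png

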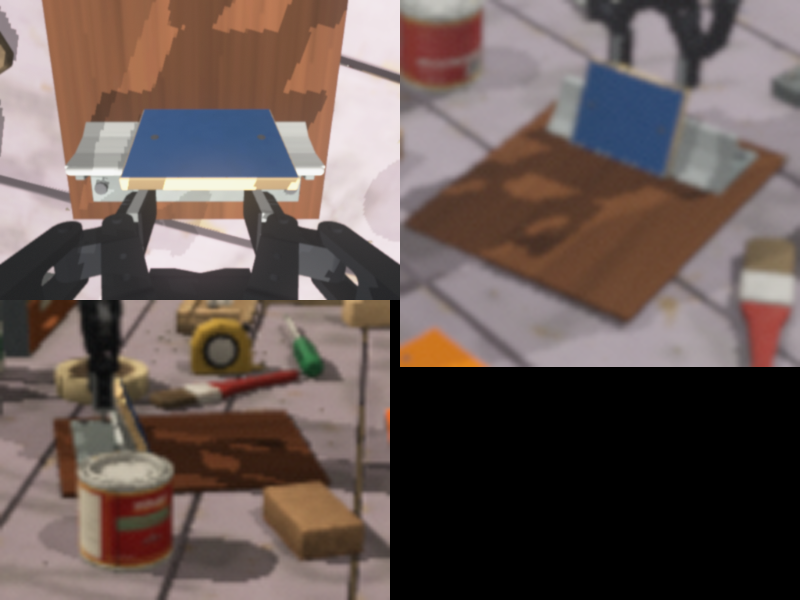

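```bash
python3 -m handwheel '[[[-0.0038,-0.0011,0,0,0,0,0.05],[-0.0038,-0.0011,0,0,0,0,0.05],[-0.0038,-0.0011,0,0,0,0,0.05],[-0.0038,-0.0011,0,0,0,0,0.05],[-0.0038,-0.0011,0,0,0,0,0.05],[-0.0038,-0.0011,0,0,0,0,0.05],[0,0,0,0,0,0,0.05]]]'; python3 look.py j2; python3 tilt.py j2
```

```text
clock: 12.95
tcp_pos: [0.5879, -0.0884, 0.1283]
orientation: [0.45, -3.108, -0.0]
contact_force: [-0.9, -0.5, 0.3]
grip_width: 0.0497
tcp' [0.012  0.0042] 0.1283 [-0.9 -0.5  0.3] 12.95
scene 412
normal [ 0.994 -0.005  0.111] tilt 83.6 c [-0.0131  0.0069  0.0365] min [-0.0176 -0.0277  0.0081] max [-0.0088  0.0438  0.0634]
side 0
```

View pics/j2.png

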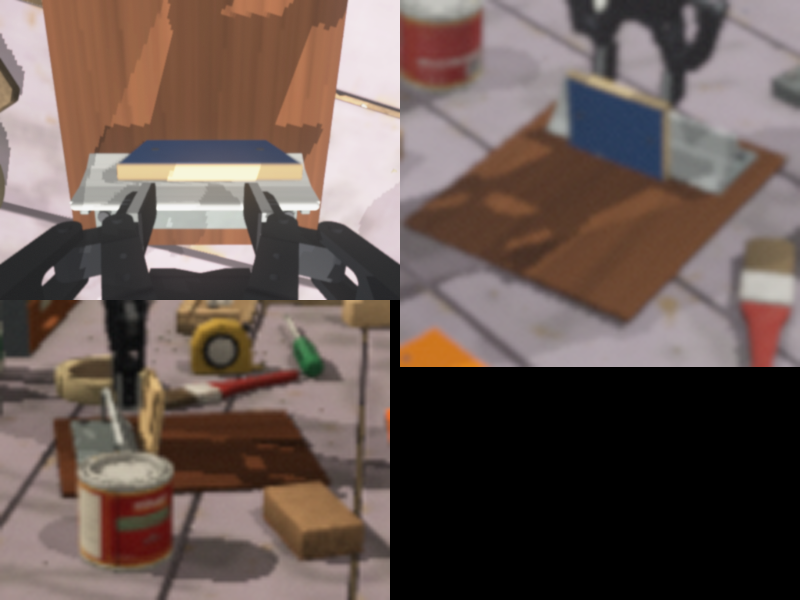

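```bash
python3 -m handwheel '[[[-0.0038,-0.0011,0,0,0,0,0.05],[-0.0038,-0.0011,0,0,0,0,0.05],[-0.0038,-0.0011,0,0,0,0,0.05],[-0.0038,-0.0011,0,0,0,0,0.05],[0,0,0,0,0,0,0.05],[0,0,0,0,0,0,0.05],[0,0,0,0,0,0,0.05]]]'; python3 look.py j3
```

```text
clock: 13.73
tcp_pos: [0.5739, -0.0923, 0.1285]
orientation: [-0.451, 3.109, 0.0]
contact_force: [-0.3, 0.5, -0.1]
grip_width: 0.05
tcp' [-0.0026  0.0044] 0.1285 [-0.3  0.5 -0.1] 13.7333
```

View pics/j3.png

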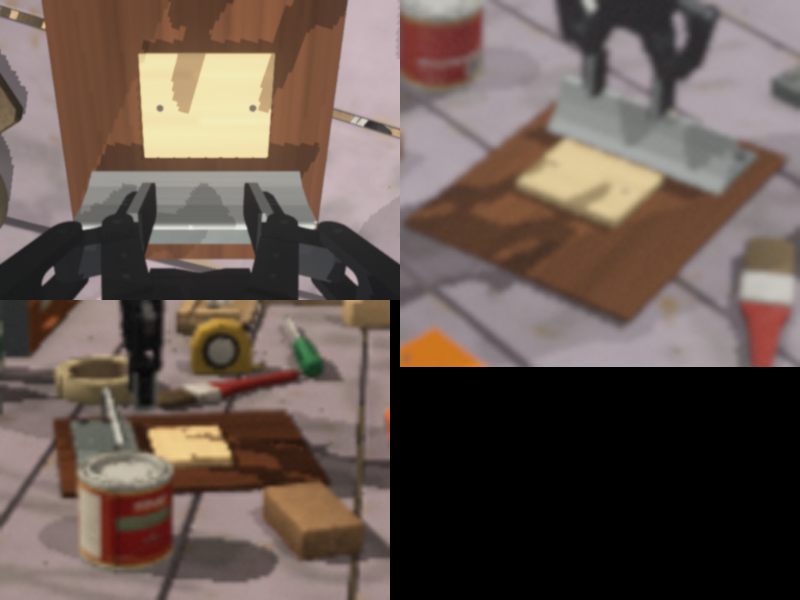

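The panel has flipped: bare side up, lying flat and square just in front of the stop. I'll raise the arm clear and check before handing in.

```bash
python3 -m handwheel '[[[0,0,0.03,0,0,0,0.05],[0,0,0.04,0,0,0,0.05],[0,0,0.03,0,0,0,0.05],[0,0,0,0,0,0,0.05],[0,0,0,0,0,0,0.05]]]'
python3 - <<'E'
from h import *
img,d=r.grab_frame("scene"); P=cloud("scene",d)
O=np.array([.5776,-.0958]); y=.288; T=np.array([[np.cos(y),-np.sin(y)],[np.sin(y),np.cos(y)]])
L=np.dstack([(P[...,:2]-O)@T,P[...,2:]])
for l in ["panel","paint_tin","brush","sanding_block","masking_tape"]:
    for m in r.masks_of(l,"scene")[:2]:
        k=m['pixels']&(d>0); print(l,round(m['p'],2),m['at'],np.round(np.median(P[k],0),3),"stop frame",np.round(np.median(L[k],0),3))
        if l=="panel" and abs(np.median(L[k][:,0])+.05)<.06:
            p=L[k]; p=p[p[:,2]>.010]; c=np.median(p,0); print("normal",np.round(np.linalg.svd(p-p.mean(0))[2][2],3),np.percentile(p[:,2],[5,50,95]))
o=r.get_obs(); print(o['tcp_pos'],o['contact_force'],o['clock'])
cv2.imwrite("pics/k.png",cv2.resize(img[180:320,200:400,::-1],None,fx=4,fy=4))
E
```

```text
clock: 14.3
tcp_pos: [0.5749, -0.0924, 0.2304]
orientation: [-0.451, 3.105, -0.001]
contact_force: [0.1, -0.6, -0.6]
grip_width: 0.0503
panel 0.86 [298.6, 230.9] [ 0.524 -0.106  0.014] stop frame [-0.054  0.005  0.014]
normal [-0.004 -0.002  1.   ] [0.01177497 0.01425731 0.01705291]
panel 0.71 [250.1, 294.2] [ 0.295 -0.216  0.008] stop frame [-0.305 -0.035  0.008]
paint_tin 0.73 [247.8, 189.7] [0.534 0.099 0.055] stop frame [0.013 0.2   0.055]
brush 0.68 [349.7, 269.8] [ 0.526 -0.291  0.011] stop frame [-0.104 -0.174  0.011]
sanding_block 0.8 [220.6, 221.7] [0.392 0.047 0.026] stop frame [-0.14   0.191  0.026]
masking_tape 0.58 [382.7, 243.3] [ 0.648 -0.291  0.022] stop frame [ 0.008 -0.207  0.022]
masking_tape 0.57 [297.0, 234.4] [ 0.526 -0.108  0.014] stop frame [-0.052  0.004  0.014]
[ 0.57312559 -0.09221696  0.22717187] [-0.09985446  1.12597311 -0.23569989] 14.6
```

View pics/k.png

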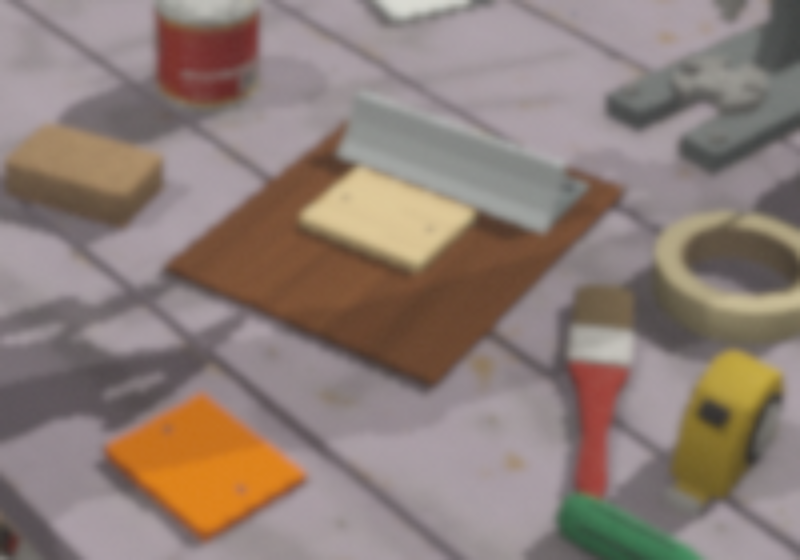

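The panel lies flat, bare side up, in front of the stop. All four bystanders are within about 2 mm of where they started, and the arm is clear.

```bash
python3 -c "
from bench import r
print(r.hand_in())"
```

```text
the job is handed in; nothing more can be done
None
```

The panel is flipped: it lies flat on the board, bare side up, in front of the stop. I handed the job in at about 14.6 s of the 48 s; the hand-in reports no verdict.

- **Push up:** I squared the panel with two fingertips and pushed it up the stop. It stayed leaning by itself at about 58° (1.02 rad) with the fingers backed off.
- **Flip:** I went over the stop and pushed the raised edge back from behind. It passed upright and fell onto the board.
- **Panel check:** The last look put its centre about 54 mm before the toe and 5 mm off the middle. Its top face was level at about 14 mm above the table.
- **Bystanders:** The tin, brush, sanding block and tape measured within about 2 mm of their first positions.
- **Arm:** It is raised clear and reads no contact force. The largest force I saw was about 14 N, when I touched the board on purpose to find the fingertip height.

No checks failed. The masks did give some false hits: the panel was also reported as brush and masking tape, and the orange plate as panel. I ruled these out in the pictures and by position.

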